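Slide the lid of a tube transport case home over its click ridge

TASK

Three sample tubes are packed in the blue transport case and it has to be closed for the courier. Pick its pale blue lid up off the bench by the white grip bar, feed the bevelled nose into the channel at the open end of the case, and slide the lid fully home, past the small springy ridge at the far end until it clicks and the nose is up against the end wall. Be gentle: the ridge needs a firm push, but do not ram the lid or press it hard against the case; leave the case standing in its tray, let go of the lid at the end, and do not disturb the things around.

Things in the scene. Friction and masses are not known exactly. Their poses are not given: they have to be found in the camera images.
- case: Blue transport case, 169 x 85 x 36.5 mm, 0.6 kg, loose in a shallow steel tray (rim 12 mm above its floor) with up to 30 mm of free way ahead: a push of some 6 to 11 N slides the case on until the rim stops it; where that will be is not measured. Origin: underside, centre plane; open end at x = -92 mm, end wall's outside at x = +77 mm, z up. The lid slides in towards +x.
- lid: Pale blue rigid lid, 130 x 64 mm, 5 mm thick, about 90 g, loose, lying right side up on the bench. Origin: centre of the underside; bevelled nose at x = +65 mm, tail at -65 mm. It is home with its origin at x = +7, y = 0, z = +26 mm of the case. In the channel it has 2 mm of side play each way and 1.5 mm of height play.
- grip_bar (a point): Middle of the white grip bar on the lid: 10 mm thick along the lid's x, 36 mm wide along y, standing 16 mm above the lid's upper face. This point is at lid x = -47 mm, 13 mm above the underside (8 mm above the lid's upper face).
- lid_nose (a point): Middle of the lid's nose edge at underside height: lid x = +65 mm, z = 0. The nose is a thin lip (its underside 3 mm up) from lid x = 60 mm; behind it the underside slopes down to full thickness at 56 mm; at lid x = 42 to 49 mm a cross slot takes the ridge when the lid is home.
- mouth (a point): Inner edge of the landing, case x = -60 mm, z = 26 mm, axes as the case. The landing is an open flat shelf in front of the channel, case x = -92 to -60 mm, top at z = 26 mm, between side guides 10 mm high that flare from 68 mm apart at the channel to about 76 mm at the open end.
- end_stop (a point): Foot of the end wall's inner face: case x = +72, z = 26 mm, axes as the case. The channel ends here: floor z = 26 mm (ledges at y = 28 to 34 mm either side), 68 mm wide, roofed by lips 6.5 mm above the floor (56 mm free between them, top at z = 36.5 mm) from case x = -54 mm; at x = -63 to -54 mm the lips turn up to 9.6 mm above the floor.
- timer: White timer, 39 x 68 x 62 mm, bystander. Origin: centre of the underside.
- marker: Marker pen with blue cap, 133 mm long, lying, bystander. Origin: centre of the underside.
- label_roll: White roll of labels, 66 mm across, 26 mm high, lying flat, bystander. Origin: centre of the underside.
- tape_roll: Beige roll of tape, 69 mm across, 19 mm high, lying flat, bystander. Origin: centre of the underside.
- end_wall: End wall of the case, part of it: 5 mm thick, 68 mm wide. Origin: foot of its inner face at the channel floor, case x = +72, z = 26 mm; axes as the case.
- ridge_mid (a point): Springy steel cross ridge, case x = 55 mm: top 3 mm above the channel floor, gives way downwards. The lid slides in with 0.5 to 3 N; its slope meets the ridge about 12 mm short of home, the push needed rises to 8 to 13 N (the case may slide meanwhile) and drops to about nothing some 4 mm short of home (the click); then the ridge draws a free lid fully home. Point on the channel floor.
- wash_bottle: White wash bottle, 76 x 63 mm, 156 mm tall, standing, bystander. Origin: centre of the underside.
There are look-alikes about, which are no part of the job. What is meant by the lid is not black, and is the larger of those in its own colour.

How it is judged:
By the outcome, as a careful person would: the job done as asked, in the order asked, and still so for the second after the job is handed in, with the robot touching nothing.
It also fails if it takes over 64 s, if anything falls off the work surface, if the arm or the gripper's body presses on something with over 40 N, if the wrist force passes 120 N, or if a joint passes its speed limit or range.

ROBOT

A 7-joint arm with a two-finger parallel gripper is mounted at the origin on a cart in front of the work surface, level with it; the furniture and walls round the work are solid. World frame = base frame: x ahead of the robot, y to its left, z up, the work surface at z = 0. Lengths are in m, angles in rad, forces in N, time in s.
With the tool pointing down it reaches from about 0.4 to 0.85 m from the base axis. Payload 10.4 kg.
Tool frame: the origin (TCP) lies midway between the tips of the shut fingers; the grasp point (between the pads) lies 19 mm behind it; z points along the fingers, y is the line along which they close (so a half turn about z gives the same grasp; the last joint's range is limited). The gripper opens to 87 mm and grips with 3 to 60 N. Pads are 19 mm wide; open, the fingers measure 117 mm over their backs; the gripper's body (75 mm by 190 mm) begins 51 mm behind the grasp point.
Start: joints at [1.275, 0.332, -0.065, 1.46, 0.022, 1.35, -0.088], TCP at [0.168, -0.602, 0.223] pointing down, gripper open.
Joint ranges: [-2.6, 2.6], [-0.5, 2.12], [-1.47, 1.34], [0.16, 2.42], [-1.27, 4.41], [0.06, 2.06], [-2.6, 2.6]. Speed limits (rad/s): [2.22, 2.22, 2.79, 2.79, 3.14, 3.14, 3.14].

INTERFACE

Orientations are given as a unit quaternion [x, y, z, w].
In Python, from bench import r gives the robot as it stands.
- The arm moves only by the tool apply_moves, never from a script. Its argument "steps" is a list of rows, each a list of 7 numbers: the turn, a rotation vector about the tool's x, y, z in rad, then the shift along the tool's x, y, z in mm, then the opening, from -1 (shut) to 1 (fully open). In form: [[ax, ay, az, x, y, z, claw], ...]. A call has 1 to 20 rows; each row is the pose to reach, as a shift and turn from the pose commanded when the call began, along the tool's axes at that moment; what a row does not reach only later rows make up. A row lasts 1/12 s, in which the tool goes at most 41.7 mm and 7.16 degrees, less where a joint would pass 70% of its speed; a pose out of reach is approached as far as the arm can. A call with a gripper value outside its range is refused whole. The fingers move at their own pace and stop on an object; "force" is the grip in N (left out, the last holds). Time passes only in rows, so rows that repeat a pose let the fingers close. It gives the time, the measured TCP pose, the force, the opening and the grip force at its end, in the units of the state.
- r.read_state(): the state, without advancing time (a new reading comes with each control period).
- r.camera(name): name is "scene" or "top" or "wrist"; returns a dict with "pixels" (384x512x3 uint8, red, green, blue), "z_map" (384x512 float32, m along the optical axis (not along the pixel's ray), 0 where there is no reading), "fovy" (degrees; the focal length in pixels is half the picture's height over the tangent of half this angle, whatever the lens; pixels are square), "cx", "cy" (the principal point, pixels), "position" and "orientation" of the camera in the world. Camera axes: x right, y down, z forward; pixel columns grow to the right and rows downward; lengths in m; the calibration is good to about 2 mm. A picture is of the moment at which its call begins.
- r.close_job(): hands the job in; it is judged then, once.
The state is a dict: "time": time; "joint_positions": joint angles; "joint_vel": joint speeds; "joint_torque": joint torques, N m; "ee_pos": TCP position; "eef_rot": TCP orientation; "ft_force": force on the tool from outside, world axes, zero at the start; "torque": the same for the moment, N m; "width": finger opening in m; "grip_force": force on a finger pad.
Only numpy, scipy, OpenCV 4.12 (cv2) and the standard library are available. Lean on these libraries where they do the work, as an engineer would, in place of code of your own. Each camera call takes 0.05 s, during which the arm holds its last target. There are 200 camera calls.

## Working session

There is one attempt and no reset: what is moved stays moved. The work goes in short steps, Python scripts to look and compute and a tool call to move; the robot and the scene stay as the last step left them, time stands still between calls to the robot, and variables do not carry over. Pictures are saved under pics/ and viewed, at most 10 in all, crops included, and the job is handed in when it is done.

Besides the shell and the picture viewer there is one more tool, called after "Emit:" as a command line: name --pt "numbers of a row" for each row, then --argument value for the rest. apply_moves: Moves the arm, as the interface text tells. Its arguments: {"type":"object","properties":{"steps":{"type":"array","items":{"type":"array","items":{"type":"number"}}},"force":{"type":"number"}},"required":["steps"]}

```bash
mkdir -p pics; cat > h.py <<'E'
import numpy as np, cv2
from scipy.spatial.transform import Rotation as R
from bench import r
def cam(n):
    c=r.camera(n); c['f']=192/np.tan(np.radians(c['fovy'])/2); c['R']=R.from_quat(c['orientation']).as_matrix(); c['p']=np.array(c['position']); return c
def ray(c,uv,z):
    uv=np.atleast_2d(uv).astype(float)
    d=np.c_[(uv[:,0]-c['cx'])/c['f'],(uv[:,1]-c['cy'])/c['f'],np.ones(len(uv))]@c['R'].T
    return c['p']+d*((z-c['p'][2])/d[:,2])[:,None]
def cloud(c):
    v,u=np.mgrid[:384,:512]; z=c['z_map']
    d=np.stack([(u-c['cx'])/c['f']*z,(v-c['cy'])/c['f']*z,z],-1)
    return d@c['R'].T+c['p']
def save(c,n,crop=None,s=1):
    im=c['pixels'][...,::-1]
    if crop: a,b,w,h=crop; im=im[b:b+h,a:a+w]
    cv2.imwrite(n,cv2.resize(im,None,fx=s,fy=s,interpolation=cv2.INTER_CUBIC))
E
python3 - <<'E'
from h import *
a=cam('scene');b=cam('top')
im=np.vstack([np.hstack([a['pixels'],b['pixels']])])[...,::-1]
cv2.imwrite('pics/a.png',b['pixels'][...,::-1]); save(a,'pics/b.png')
for c in(a,b): print(c['p'],c['orientation'],c['fovy'],c['cx'],c['cy'])
print(r.read_state())
E
```

```text
[-0.68806281  0.51828399  0.99230888] [-0.46868723  0.75358535 -0.3964638   0.23506991] 51.23646258599337 253.113452441315 188.8994627321646
[-0.01747708  0.17383725  1.4815903 ] [-0.5023978   0.84360437 -0.15960186  0.1022514 ] 49.38478362667923 252.5224664225602 191.79407017857665
{'time': 0.1, 'joint_positions': array([ 1.27541358,  0.33281028, -0.06472095,  1.46081542,  0.02159635,
        1.34989739, -0.08853116]), 'joint_vel': array([ 2.06798411e-04, -2.42492674e-03,  6.72889964e-05, -1.52714646e-03,
       -8.09990952e-05, -1.04295530e-04,  6.40892050e-05]), 'joint_torque': array([ 1.56773731e-03, -6.24542642e+01,  2.46724760e-02, -3.90721393e+01,
       -6.13035215e-02,  3.64562776e-02,  1.04225835e-04]), 'ee_pos': array([ 0.16830539, -0.60157155,  0.22185256]), 'eef_rot': array([ 9.90712499e-01,  1.35971921e-01, -1.05605383e-04, -6.08464741e-04]), 'ft_force': array([ 0.68884074, -0.29536866,  0.11846344]), 'torque': array([ 0.00145161, -0.03200173,  0.00601549]), 'grip_force': 0.0, 'width': 0.08685229338994992}
```

View pics/a.png

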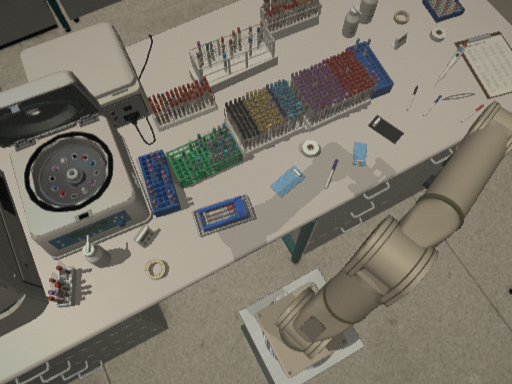

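View pics/b.png

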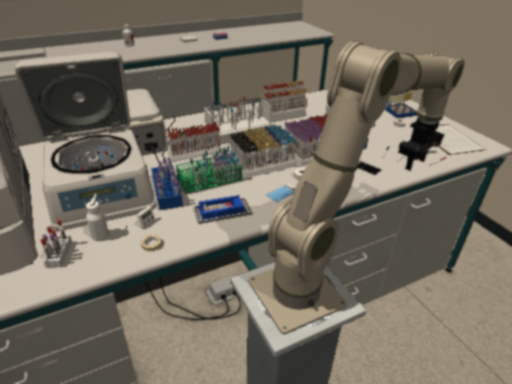

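The top view shows these candidates for the lid: pale blue at (288,181), a smaller pale blue one at (360,152), and a black one at (386,129). The largest in pale blue is (288,181). The case in its tray is at (224,214). I'll check the choice with a crop and measurements.

```bash
python3 - <<'E'
from h import *
c=cam('top'); save(c,'pics/c.png',(180,125,200,120),4)
P=cloud(c); hsv=cv2.cvtColor(c['pixels'],cv2.COLOR_RGB2HSV)
print('hsv lid',hsv[181,284],hsv[152,360],'case',hsv[216,205],hsv[208,232])
m=cv2.inRange(hsv,(95,60,120),(115,190,255))
n,l,s,ce=cv2.connectedComponentsWithStats(m)
for i in range(1,n):
    if s[i,4]>60:
        cnt=cv2.findContours((l==i).astype('u1'),0,1)[0][0][:,0]
        W=ray(c,cnt,0.005)[:,:2]
        print(s[i],np.round(ce[i]),[np.round(x,3) for x in cv2.minAreaRect((W*1000).astype('f4'))],np.median(P[l==i][:,2]))
E
```

```text
hsv lid [101  83 165] [101  84 163] case [ 17  16 144] [ 4 74 86]
[353 143  13  23 218] [359. 153.] [array([ 453.051, -537.814]), array([46.31 , 95.774]), np.float64(52.367)] 0.004943633019381055
[271 166  34  31 422] [286. 182.] [array([ 488.179, -231.082]), array([ 61.28 , 123.937]), np.float64(13.735)] 0.005651045238136643
[197 196  50  33 380] [226. 211.] [array([496.408,  48.479]), array([171.521,  80.021]), np.float64(80.702)] 0.03753303192859603
```

View pics/c.png

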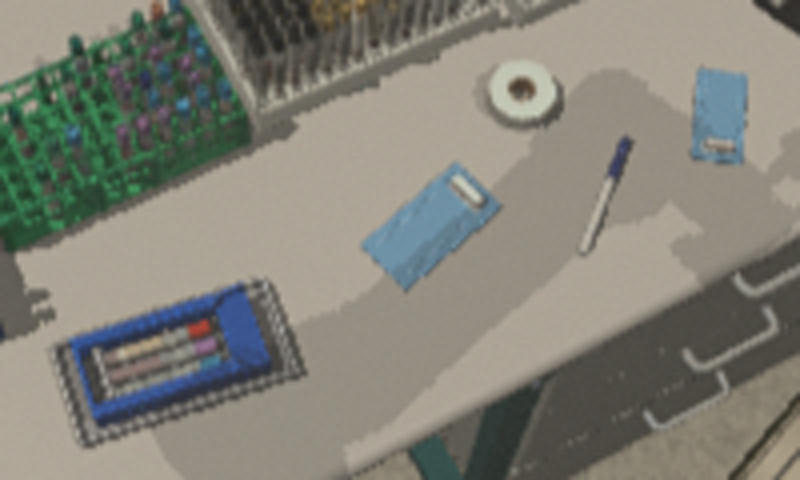

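The crop shows the pale blue 124x61 mm lid at crop (430,225), with its white bar at (467,188), so the nose points left towards the case. The case's landing, its open end, is on the right at (245,330). The small pale blue one, about 96x46 mm at (720,115), is the look-alike. Next I'll work out yaws and the first move.

```bash
cat >> h.py <<'E'
def yaw(a): return np.degrees(np.arctan2(a[1],a[0]))
def rel(pos,yawy):
    """shift mm & turn about tool z (rotvec z) from current pose to TCP pos with tool y at yaw (deg), pointing down"""
    s=r.read_state(); T=R.from_quat(s['eef_rot'])
    y=np.array([np.cos(np.radians(yawy)),np.sin(np.radians(yawy)),0]); z=np.array([0,0,-1.]); x=np.cross(y,z)
    rv=(T.inv()*R.from_matrix(np.c_[x,y,z])).as_rotvec()
    return np.round(rv,4), np.round(T.inv().apply(np.array(pos)-s['ee_pos'])*1000,1)
E
python3 - <<'E'
from h import *
c=cam('top'); hsv=cv2.cvtColor(c['pixels'],cv2.COLOR_RGB2HSV)
def rect(m,z):
    n,l,s,ce=cv2.connectedComponentsWithStats(m); i=1+s[1:,4].argmax()
    cnt=cv2.findContours((l==i).astype('u1'),0,1)[0][0][:,0]
    W=ray(c,cnt,z)[:,:2]*1000
    b=cv2.boxPoints(cv2.minAreaRect(W.astype('f4'))); e=b[1]-b[0]; f=b[2]-b[1]
    L=e if np.linalg.norm(e)>np.linalg.norm(f) else f
    return b.mean(0),np.linalg.norm(e),np.linalg.norm(f),yaw(L)
m=cv2.inRange(hsv,(95,60,110),(115,190,255)); m2=m*0; m2[160:205,265:312]=m[160:205,265:312]
m2=cv2.morphologyEx(m2,cv2.MORPH_CLOSE,np.ones((7,7)))
print('lid',rect(m2,.004))
w=cv2.inRange(hsv,(0,0,170),(180,60,255)); w2=w*0; w2[164:180,288:306]=w[164:180,288:306]; print('bar',rect(w2,.021))
d=cv2.inRange(hsv,(105,130,60),(125,255,255)); d2=d*0; d2[185:240,190:256]=d[185:240,190:256]
d2=cv2.morphologyEx(d2,cv2.MORPH_CLOSE,np.ones((5,5))); print('case',rect(d2,.038))
P=cloud(c)
for n,(u,v) in dict(timer=(146,236),bottle=(95,250),tape=(155,262),roll=(303,148),marker=(331,175),rack=(160,183),green=(210,155)).items(): print(n,np.round(P[v,u],3))
for p,y in (([.488,-.231,.25],60),([.488,-.231,.25],-120)): print(rel(p,y))
w=cam('wrist'); s=r.read_state(); T=R.from_quat(s['eef_rot'])
print('wrist cam in tool',T.inv().apply(w['p']-s['ee_pos']),(T.inv()*R.from_quat(w['orientation'])).as_matrix().round(2),w['fovy'])
E
```

```text
lid (array([ 488.52155, -231.35626], dtype=float32), np.float32(124.02082), np.float32(61.32107), np.float32(-76.264786))
bar (array([ 513.97  , -285.1286], dtype=float32), np.float32(29.745844), np.float32(66.07952), np.float32(61.350784))
case (array([482.44727 ,  51.265274], dtype=float32), np.float32(76.80287), np.float32(165.8918), np.float32(81.18943))
timer [0.53  0.33  0.045]
bottle [0.532 0.488 0.135]
tape [0.438 0.343 0.013]
roll [ 0.57  -0.346  0.032]
marker [ 0.427 -0.389  0.009]
rack [0.714 0.205 0.006]
green [ 0.697 -0.009  0.072]
(array([-4.0000e-04, -1.0000e-03, -2.3452e+00]), array([ 407.7, -270.9,  -27.7]))
(array([-8.000e-04,  4.000e-04,  7.964e-01]), array([ 407.7, -270.9,  -27.7]))
wrist cam in tool [ 0.07040965  0.00076079 -0.16278134] [[ 0.   -0.97 -0.26]
 [ 1.    0.    0.  ]
 [ 0.   -0.26  0.97]] 65.20115448618935
```

Emit:
apply_moves --pt "0 0 0 15 -13 0 1" --pt "0 0 0.01 45 -39 3 1" --pt "0 0 0.01 76 -65 6 1" --pt "0 0 0.02 106 -91 8 1" --pt "0 0 0.02 136 -117 10 1" --pt "0 0 0.02 167 -143 12 1" --pt "0 0 0.03 197 -169 14 1" --pt "0 0 0.03 227 -195 16 1" --pt "0 0 0.03 258 -221 18 1" --pt "0 0 0.03 288 -247 20 1" --pt "0 0 0.03 318 -273 22 1" --pt "0 0 0.03 349 -299 22 1" --pt "0 0 0.03 379 -325 22 1" --pt "0 0 0.03 409 -351 22 1" --pt "0 0 0.03 437 -376 22 1" --pt "0 0 0.03 457 -393 22 1" --pt "0 0 0.03 467 -401 22 1" --pt "0 0 0.03 467 -401 22 1" --pt "0 0 0.03 467 -401 22 1"

```text
time: 1.83
ee_pos: [0.51, -0.0897, 0.2003]
eef_rot: [0.993, 0.122, -0.0, -0.0]
ft_force: [-0.3, -1.1, 0.1]
width: 0.087
grip_force: 0.0
```

```bash
python3 - <<'E'
from h import *
c=cam('wrist'); save(c,'pics/d.png',None,1.5); np.savez('w1.npz',**c)
s=r.read_state(); print(s['time'],s['ee_pos'],s['eef_rot'],s['ft_force'])
E
```

```text
1.8833 [ 0.50965615 -0.09075387  0.20034668] [ 9.92674557e-01  1.20818459e-01 -3.18906172e-04  1.49559446e-04] [0.33843258 0.45168884 0.78046564]
```

View pics/d.png

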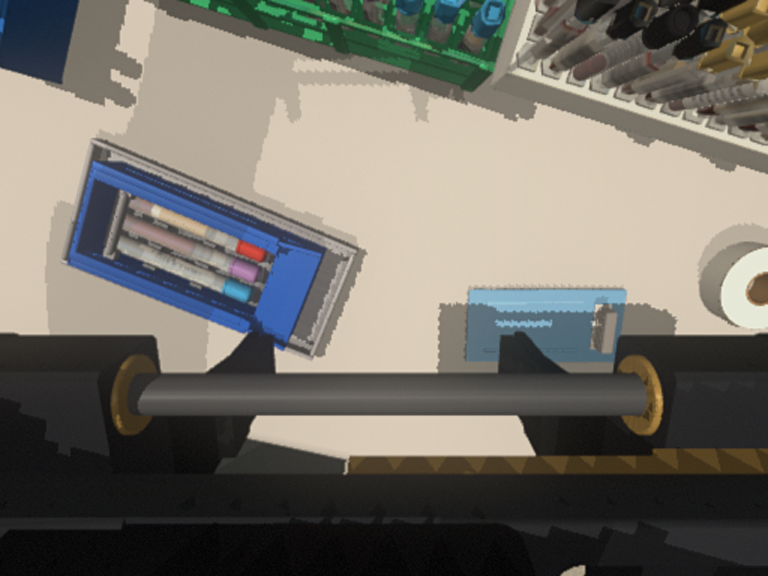

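The wrist view, in picture pixels, shows the lid's nose edge at (467,330) and its bar at (606,328). The case's end wall is at (80,215), its landing at (290,285), and it stands in the tray. Both can be measured in this one picture.

```bash
cat > m.py <<'E'
from h import *
def meas(c,name,guess,yawd,sel,z,bins,out=True):
    P=cloud(c); P=np.where((c['z_map']>0)[...,None],P,np.nan)
    a=np.radians(yawd); X=np.array([np.cos(a),np.sin(a)]); Y=np.array([-X[1],X[0]])
    v,u=np.nonzero(sel); W=ray(c,np.c_[u,v],z)[:,:2]-guess
    return W@X*1000,W@Y*1000
E
python3 - <<'E'
from m import *
c=dict(np.load('w1.npz')); P=cloud(c); hsv=cv2.cvtColor(c['pixels'],cv2.COLOR_RGB2HSV); z=P[...,2]
print('bench z',np.median(z[110:150,200:280]), 'lid z',np.median(z[200:210,325:345]),'landing z',np.median(z[180:190,190:200]),'tray',[np.round(P[v,u],4) for u,v in((225,180),(220,200),(238,168),(62,98),(46,170))])
# lid
L=cv2.inRange(hsv,(95,40,40),(115,200,255)); L[:,:300]=0;L[:,425:]=0;L[:185]=0;L[242:]=0; L[(z<.002)|(z>.009)]=0
x,y=meas(c,'lid',np.array([.4885,-.2314]),103.7,L>0,.005,0)
print('lid n',len(x),'x',np.percentile(x,[.5,2,98,99.5]),'y',np.percentile(y,[.5,2,50,98,99.5]))
# nose edge line: per y bin max x ; upper edge
for lo in range(-30,30,8):
    k=(y>lo)&(y<lo+8)
    if k.sum()>20: print('y',lo,'xmin/max',x[k].min().round(1),x[k].max().round(1))
for lo in range(-60,60,15):
    k=(x>lo)&(x<lo+15)
    if k.sum()>20: print('x',lo,'y',y[k].min().round(1),y[k].max().round(1))
B=(z>.014)&(z<.026); B[:,:380]=0;B[:,425:]=0;B[:190]=0;B[236:]=0
q=P[B]; a=np.radians(103.7);X=np.array([np.cos(a),np.sin(a)]);Y=np.array([-X[1],X[0]]); w=(q[:,:2]-[.4885,-.2314])*1000
print('bar',B.sum(),np.percentile(w@X,[2,50,98]),np.percentile(w@Y,[2,50,98]),np.percentile(q[:,2],[50,95]))
# case
C=cv2.inRange(hsv,(105,120,30),(125,255,255)); C[:,260:]=0;C[:95]=0;C[225:]=0; C[:,:40]=0
q=P[C>0]; print('case z hist',np.histogram(q[:,2],bins=np.arange(0,.06,.003)))
T=(C>0)&(z>.0345)&(z<.045); q=P[T]
rc=cv2.minAreaRect((q[:,:2]*1000).astype('f4')); print(rc)
a=np.radians(81.2);X=np.array([np.cos(a),np.sin(a)]);Y=np.array([-X[1],X[0]]); w=(q[:,:2]-[.4824,.0513])*1000; x=w@X;y=w@Y
print('top z',np.median(q[:,2]))
for lo in range(-90,90,15):
    k=(x>lo)&(x<lo+15)
    if k.sum()>20: print('x',lo,'y',y[k].min().round(1),y[k].max().round(1), 'inner',y[k&(y<0)].max().round(1) if (k&(y<0)).any() else 0,y[k&(y>0)].min().round(1) if (k&(y>0)).any() else 0)
for lo in range(-45,45,10):
    k=(y>lo)&(y<lo+10)
    if k.sum()>5: print('y',lo,'x',x[k].min().round(1),x[k].max().round(1))
E
```

```text
bench z 0.0006962432312810074 lid z 0.0057067391023459535 landing z 0.02984056902929938 tray [array([ 0.4923, -0.054 ,  0.0034]), array([ 0.466 , -0.0535,  0.0037]), array([ 0.5103, -0.0661,  0.0015]), array([0.542 , 0.1405, 0.0147]), array([0.465 , 0.1352, 0.0411])]
lid n 3919 x [-65.08402549 -63.27011429  61.37483511  62.90974735] y [-30.93807363 -30.49965975  -4.72548767  30.83469406  32.18352087]
y -30 xmin/max -65.8 63.8
y -22 xmin/max -65.7 63.7
y -14 xmin/max -65.9 63.3
y -6 xmin/max -66.0 62.9
y 2 xmin/max -66.0 63.5
y 10 xmin/max -64.0 63.3
y 18 xmin/max -64.1 62.9
y 26 xmin/max -64.1 62.4
x -60 y -31.1 31.7
x -45 y -31.0 31.8
x -30 y -30.9 31.9
x -15 y -30.8 31.9
x 0 y -30.7 20.9
x 15 y -30.6 8.8
x 30 y -30.5 32.2
x 45 y -30.4 32.3
bar 311 [-52.57797619 -46.14623557 -42.4017042 ] [-17.36136334  -0.6411548   16.67860614] [0.02107662 0.02277462]
case z hist (array([   0,    0,    1,    2,    3,    2,    1,    1,   51, 1189,  588,
          1,  173, 2705,   32,    0,    0,    0,    0]), array([0.   , 0.003, 0.006, 0.009, 0.012, 0.015, 0.018, 0.021, 0.024,
       0.027, 0.03 , 0.033, 0.036, 0.039, 0.042, 0.045, 0.048, 0.051,
       0.054, 0.057]))
((483.6358947753906, 48.36249923706055), (169.39842224121094, 80.23731231689453), 81.24272155761719)
top z 0.04015370844047675
x -90 y -41.9 -37.3 inner -37.3 0
x -75 y -40.4 -36.1 inner -36.1 0
x -60 y -40.8 38.0 inner -28.8 26.8
x -45 y -40.9 38.4 inner -29.3 26.6
x -30 y -40.8 37.7 inner -29.7 26.6
x -15 y -41.1 37.9 inner -30.0 26.5
x 0 y -41.4 37.6 inner -30.2 26.3
x 15 y -41.4 37.5 inner -30.2 26.1
x 30 y -41.4 37.2 inner -30.1 25.8
x 45 y -41.6 37.7 inner -30.0 26.0
x 60 y -41.7 36.9 inner -30.1 26.0
x 75 y -41.5 36.5 inner -0.1 0.8
y -45 x -87.4 81.0
y -35 x -58.5 81.7
y -25 x 76.7 81.2
y -15 x 76.9 81.6
y -5 x 77.1 81.7
y 5 x 76.8 81.2
y 15 x 77.4 81.3
y 25 x -59.9 82.0
y 35 x -57.3 81.3
```

Emit:
apply_moves --pt "0 0 0 -3 10 5 0.3" --pt "0 0 0 -9 30 15 0.1" --pt "0 0 0 -18 60 30 0" --pt "0 0 0 -27 90 50 0" --pt "0 0 0 -36 119 70 0" --pt "0 0 0 -43 143 90 0" --pt "0 0 0 -49 162 110 0" --pt "0 0 0 -53 174 128 0" --pt "0 0 0 -54.5 179.5 140 0" --pt "0 0 0 -54.5 179.5 148 0" --pt "0 0 0 -54.5 179.5 150 0" --pt "0 0 0 -54.5 179.5 150 0"

```text
time: 2.88
ee_pos: [0.5004, -0.2764, 0.0506]
eef_rot: [0.993, 0.122, -0.0, -0.0]
ft_force: [0.7, -0.3, 0.4]
width: 0.0435
grip_force: 0.0
```

```bash
python3 - <<'E'
from h import *
c=cam('wrist'); save(c,'pics/e.png',None,1.2)
s=r.read_state(); print(s['time'],s['ee_pos'],s['eef_rot'],s['ft_force'],s['width'])
print(rel([.5,-.278,.007],-75.9))
P=cloud(c); z=P[...,2]; B=(z>.018)&(z<.025)&(np.hypot(P[...,0]-.5,P[...,1]+.278)<.03); q=P[B]
print(B.sum(), q.mean(0) if B.any() else 0, cv2.minAreaRect((q[:,:2]*1000).astype('f4')) if B.sum()>5 else 0)
E
```

```text
2.9333 [ 0.50092745 -0.27639143  0.05126504] [9.92557724e-01 1.21774325e-01 4.04514459e-04 1.19183968e-04] [-0.2671931  -0.93359314  1.06814228] 0.04334594826170281
(array([ 0.0003, -0.0008, -0.0019]), array([-1.3,  1.3, 44.3]))
753 [ 0.500191   -0.27808851  0.02129581] ((499.5398254394531, -278.28387451171875), (35.39255905151367, 10.514374732971191), 13.96485710144043)
```

View pics/e.png

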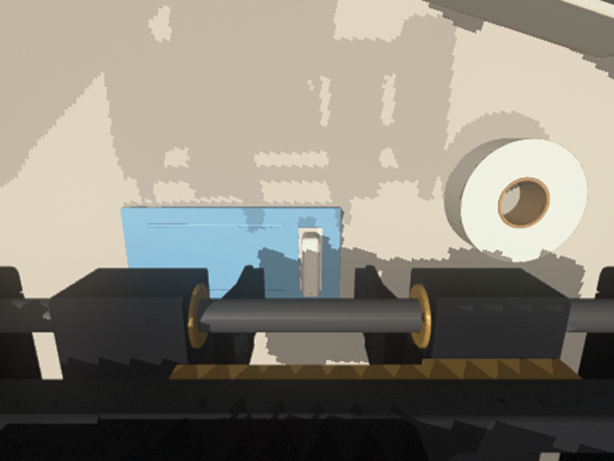

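The picture shows the bar at (312,260) midway between the fingers, and it measures 35x10 mm at (0.500,-0.278), as expected. I'll descend and grip.

Emit:
apply_moves --pt "0 0 0 -0.5 0.8 8 0" --pt "0 0 0 -1 1.5 18 0" --pt "0 0 0 -1 1.5 28 0" --pt "0 0 0 -1 1.5 36 0" --pt "0 0 0 -1 1.5 41 0" --pt "0 0 0 -1 1.5 43 0" --pt "0 0 0 -1 1.5 43.5 0" --pt "0 0 0 -1 1.5 43.5 -0.4" --pt "0 0 0 -1 1.5 43.5 -1" --pt "0 0 0 -1 1.5 43.5 -1" --pt "0 0 0 -1 1.5 43.5 -1" --pt "0 0 0 -1 1.5 43.5 -1" --pt "0 0 0 -1 1.5 43.5 -1" --force 25

```text
time: 4.02
ee_pos: [0.4998, -0.279, 0.0072]
eef_rot: [0.993, 0.121, 0.0, 0.0]
ft_force: [0.4, 0.9, 0.2]
width: 0.0111
grip_force: 0.2
```

Emit:
apply_moves --pt "0 0 0 0 0 0 -1" --pt "0 0 0 0 0 0 -1" --pt "0 0 0 0 0 -4 -1" --pt "0 0 0 0 0 -12 -1" --pt "0 0 0 0 0 -24 -1" --pt "0 0 0 0 -5 -36 -1" --pt "0 0 0.05 -2 -15 -46 -1" --pt "0 0 0.1 -5 -30 -54 -1" --pt "0 0 0.16 -8 -47 -58 -1" --pt "0 0 0.22 -11 -66 -60 -1" --pt "0 0 0.28 -14 -85 -60 -1" --pt "0 0 0.34 -17 -103 -60 -1" --pt "0 0 0.39 -19 -117 -60 -1" --pt "0 0 0.407 -20 -124 -60 -1" --pt "0 0 0.407 -20.4 -126.6 -60 -1" --pt "0 0 0.407 -20.4 -126.6 -60 -1"

```text
time: 5.35
ee_pos: [0.4498, -0.1605, 0.0681]
eef_rot: [0.997, -0.081, 0.001, 0.0]
ft_force: [0.6, -0.6, -0.9]
width: 0.0096
grip_force: 25.0
```

```bash
python3 - <<'E'
from h import *
c=cam('wrist'); save(c,'pics/f.png',None,1.2); np.savez('w2.npz',**c)
s=r.read_state(); print(s['time'],s['ee_pos'],s['eef_rot'],s['ft_force'],s['width'],s['grip_force'])
P=cloud(c); z=P[...,2]; hsv=cv2.cvtColor(c['pixels'],cv2.COLOR_RGB2HSV)
L=cv2.inRange(hsv,(95,40,40),(115,200,255))>0
L&=(z>.055)&(z<.08); q=P[L]; print(L.sum())
a=np.radians(80.7);X=np.array([np.cos(a),np.sin(a)]);Y=np.array([-X[1],X[0]])
o=np.array([.4850,.0555]); w=(q[:,:2]-o)*1000; x=w@X;y=w@Y
A=np.c_[x,y,np.ones(len(x))]; print('plane z',np.linalg.lstsq(A,q[:,2]*1000,rcond=None)[0], 'z near nose/tail',np.median(q[x>np.percentile(x,90),2]),np.median(q[x<np.percentile(x,10),2]))
for lo in range(-240,-100,15):
    k=(x>lo)&(x<lo+15)
    if k.sum()>10: print('x',lo,'y',y[k].min().round(1),y[k].max().round(1))
for lo in range(-35,35,8):
    k=(y>lo)&(y<lo+8)
    if k.sum()>10: print('y',lo,'x',x[k].min().round(1),x[k].max().round(1))
C=(cv2.inRange(hsv,(105,120,30),(125,255,255))>0)&(z>.0345)&(z<.045); q=P[C]; w=(q[:,:2]-o)*1000; x=w@X;y=w@Y
print('case',C.sum(),np.median(q[:,2]))
for lo in range(-95,90,20):
    k=(x>lo)&(x<lo+20)
    if k.sum()>10: print('x',lo,'y',y[k].min().round(1),y[k].max().round(1),'inner',y[k&(y<0)].max().round(1) if (k&(y<0)).any() else 0,y[k&(y>0)].min().round(1) if (k&(y>0)).any() else 0)
print('endwall',np.percentile(x,99.8),[ (x[(y>a)&(y<a+10)].min().round(1),x[(y>a)&(y<a+10)].max().round(1)) for a in (-42,-35,-20,0,20,30) if ((y>a)&(y<a+10)).any()])
E
```

```text
5.4 [ 0.44991184 -0.16113075  0.06791386] [ 9.96679199e-01 -8.14251016e-02  6.16204561e-04  3.84409646e-04] [ 0.09086974 -0.57307902 -0.79947383] 0.00941577301870583 25.000773668289185
10127
plane z [-3.98813310e-03  1.45614564e-03  6.58760498e+01] z near nose/tail 0.06628909980946557 0.06666694232532153
x -240 y -32.0 31.4
x -225 y -32.1 31.9
x -210 y -32.1 -0.5
x -195 y -32.0 -9.2
x -180 y -32.0 -9.3
x -165 y -32.0 -9.5
x -150 y -32.1 2.4
x -135 y -32.0 32.1
x -120 y -32.0 32.0
y -35 x -237.0 -107.8
y -27 x -237.3 -107.4
y -19 x -237.3 -107.4
y -11 x -237.6 -107.1
y -3 x -237.0 -107.6
y 5 x -131.6 -108.1
y 21 x -225.6 -107.6
y 29 x -225.6 -108.0
case 486 0.039840386574776926
x -95 y -40.7 -35.4 inner -35.4 0
x -75 y -38.8 -27.4 inner -27.4 0
x -55 y -38.8 -27.2 inner -27.2 0
endwall -51.63939001601114 [(np.float64(-92.6), np.float64(-53.2)), (np.float64(-71.0), np.float64(-50.4))]
```

View pics/f.png

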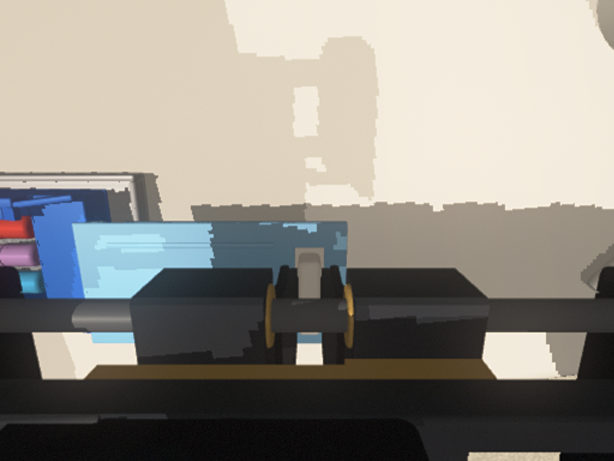

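The lid is held level and centred on the case axis, with its nose at case x = -107 mm; in the picture the nose edge is at (75,260) next to the landing at (55,240). I'll lower it and feed it over the landing.

Emit:
apply_moves --pt "0 0 0 0 0 5 -1" --pt "0 0 0 0 0 13 -1" --pt "0 0 0 0 0 20 -1" --pt "0 0 0 0 0 26 -1" --pt "0 0 0 0 0 29 -1" --pt "0 0 0 0 0 29.5 -1" --pt "0 0 0 0 -4 29.5 -1" --pt "0 0 0 0 -10 29.5 -1" --pt "0 0 0 0 -17 29.5 -1" --pt "0 0 0 0 -24 29.5 -1" --pt "0 0 0 0 -30 29.5 -1" --pt "0 0 0 0 -34 29.5 -1" --pt "0 0 0 0 -36 29.5 -1" --pt "0 0 0 0 -36 29.5 -1"

```text
time: 6.57
ee_pos: [0.4555, -0.1249, 0.0376]
eef_rot: [0.997, -0.082, 0.0, 0.0]
ft_force: [0.3, 0.1, -0.8]
width: 0.0101
grip_force: 25.0
```

```bash
cat > chk.py <<'E'
from h import *
c=cam('wrist')
s=r.read_state(); print(s['time'],s['ee_pos'],s['eef_rot'],s['ft_force'],s['torque'],s['width'])
P=cloud(c); z=P[...,2]; hsv=cv2.cvtColor(c['pixels'],cv2.COLOR_RGB2HSV)
a=np.radians(80.7);X=np.array([np.cos(a),np.sin(a)]);Y=np.array([-X[1],X[0]])
o=np.array([.4850,.0555]); w=(P[...,:2]-o)*1000; x=w@X;y=w@Y
print('tcp in case',(s['ee_pos'][:2]-o)@X*1000,(s['ee_pos'][:2]-o)@Y*1000)
near=(abs(y)<45)&(x>-300)&(x<100)
L=(cv2.inRange(hsv,(95,40,40),(113,200,255))>0)&near&(z>.02)&(z<.05)
C=(cv2.inRange(hsv,(114,120,30),(125,255,255))>0)&near&(z>.02)
print('lid',L.sum(),np.percentile(x[L],[.5,99.5]),np.percentile(y[L],[.5,99.5]),'z',np.median(z[L]))
print('case',C.sum(),np.percentile(x[C],[.5,99.5]),np.percentile(y[C],[.5,99.5]),'z',np.percentile(z[C],[5,50,95]))
T=C&(z>.037); print('case top y of right lip',[(lo,y[T&(x>lo)&(x<lo+20)&(y<0)].min().round(1),y[T&(x>lo)&(x<lo+20)&(y<0)].max().round(1)) for lo in range(-90,80,20) if (T&(x>lo)&(x<lo+20)&(y<0)).sum()>5])
E
python3 chk.py
```

```text
6.6167 [ 0.45544649 -0.12534385  0.03758064] [ 9.96648999e-01 -8.17970782e-02  5.33610326e-05  9.30192747e-05] [-0.43729742 -0.00437011 -0.76169928] [0.00482406 0.03353439 0.00966604] 0.01006249682840552
tcp in case -183.24275045962662 -0.06000247742602924
lid 14879 [-200.51505324  -37.90599156] [-39.92504637  39.94521664] z 0.03603404920955133
case 6 [-53.0771259  -45.16426388] [-27.90163499 -27.41104821] z [0.03887444 0.04003413 0.04065679]
case top y of right lip []
```

Emit:
apply_moves --pt "0 0 0 0 -1 0.3 -1" --pt "0 0 0 0 -3 0.6 -1" --pt "0 0 0 0 -5 0.7 -1" --pt "0 0 0 0 -7 0.7 -1" --pt "0 0 0 0 -9 0.7 -1" --pt "0 0 0 0 -11 0.7 -1" --pt "0 0 0 0 -13 0.7 -1" --pt "0 0 0 0 -15 0.7 -1" --pt "0 0 0 0 -17 0.7 -1" --pt "0 0 0 0 -19 0.7 -1" --pt "0 0 0 0 -20 0.7 -1"

```text
time: 7.53
ee_pos: [0.4587, -0.1054, 0.0369]
eef_rot: [0.997, -0.082, 0.0, 0.0]
ft_force: [1.0, -0.1, -0.9]
width: 0.0097
grip_force: 25.0
```

Emit:
apply_moves --pt "0 0 0 0 -2 0 -1" --pt "0 0 0 0 -4 0 -1" --pt "0 0 0 0 -7 0 -1" --pt "0 0 0 0 -10 0 -1" --pt "0 0 0 0 -13 0 -1" --pt "0 0 0 0 -16 0 -1" --pt "0 0 0 0 -18 0 -1" --pt "0 0 0 0 -19 0 -1" --pt "0 0 0 0 -20 0 -1"

```text
time: 8.28
ee_pos: [0.462, -0.0859, 0.0368]
eef_rot: [0.997, -0.082, 0.0, 0.0]
ft_force: [-0.0, 0.3, -0.4]
width: 0.01
grip_force: 25.0
```

```bash
python3 - <<'E'
from h import *
c=cam('wrist'); save(c,'pics/g.png',None,1.4)
s=r.read_state(); print(s['time'],s['ee_pos'],s['ft_force'],s['torque'])
E
```

```text
8.3333 [ 0.46197437 -0.0857381   0.03683945] [ 0.38565066 -0.13604458 -1.00929157] [-0.00440585  0.05980969  0.01166058]
```

View pics/g.png

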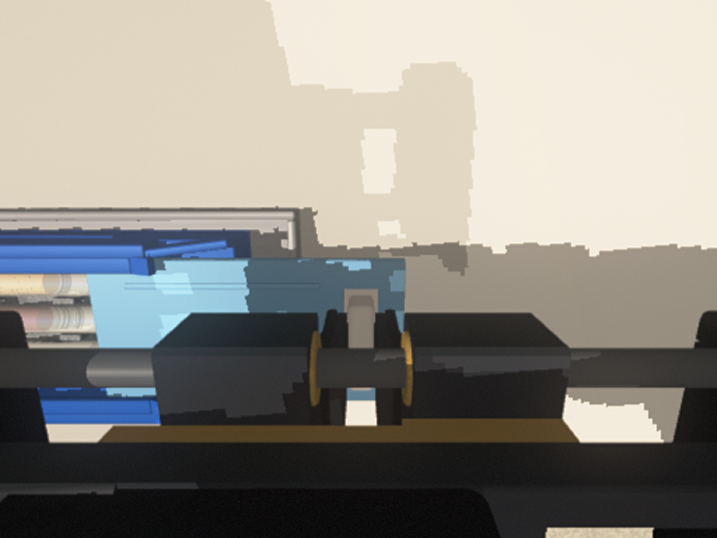

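The nose at (90,330) is under the lips, which start at (150,265), and there is no contact force. I'll carry on sliding.

Emit:
apply_moves --pt "0 0 0 0 -2 0 -1" --pt "0 0 0 0 -4 0 -1" --pt "0 0 0 0 -7 0 -1" --pt "0 0 0 0 -10 0 -1" --pt "0 0 0 0 -13 0 -1" --pt "0 0 0 0 -16 0 -1" --pt "0 0 0 0 -19 0 -1" --pt "0 0 0 0 -22 0 -1" --pt "0 0 0 0 -25 0 -1" --pt "0 0 0 0 -28 0 -1" --pt "0 0 0 0 -31 0 -1" --pt "0 0 0 0 -34 0 -1" --pt "0 0 0 0 -37 0 -1" --pt "0 0 0 0 -39 0 -1" --pt "0 0 0 0 -40 0 -1"

```text
time: 9.58
ee_pos: [0.4685, -0.0461, 0.0368]
eef_rot: [0.997, -0.082, 0.0, -0.0]
ft_force: [0.5, -1.3, -0.1]
width: 0.0097
grip_force: 25.0
```

```bash
python3 - <<'E'
from h import *
for i in range(3):
    c=cam('wrist'); s=r.read_state(); print(s['time'],s['ee_pos'],s['ft_force'],s['torque'])
E
```

```text
9.6333 [ 0.46855965 -0.04612176  0.03686227] [-0.00430209  1.2276585  -1.3806305 ] [ 0.05650975 -0.00835258 -0.0089532 ]
9.6833 [ 0.46849476 -0.0463777   0.03683153] [-0.39878104 -0.36528116  0.20662984] [0.01245457 0.05622749 0.02283482]
9.7333 [ 0.46847952 -0.04656238  0.036836  ] [ 0.1714354  -0.08719988 -0.59305943] [-0.01206439  0.02959382  0.02127747]
```

Emit:
apply_moves --pt "0 0 0 0 -2 0 -1" --pt "0 0 0 0 -4 0 -1" --pt "0 0 0 0 -7 0 -1" --pt "0 0 0 0 -10 0 -1" --pt "0 0 0 0 -13 0 -1" --pt "0 0 0 0 -16 0 -1" --pt "0 0 0 0 -19 0 -1" --pt "0 0 0 0 -22 0 -1" --pt "0 0 0 0 -25 0 -1" --pt "0 0 0 0 -28 0 -1" --pt "0 0 0 0 -31 0 -1" --pt "0 0 0 0 -34 0 -1" --pt "0 0 0 0 -37 0 -1" --pt "0 0 0 0 -40 0 -1" --pt "0 0 0 0 -42 0 -1" --pt "0 0 0 0 -43 0 -1" --pt "0 0 0 0 -43 0 -1"

```text
time: 11.15
ee_pos: [0.4755, -0.0038, 0.0368]
eef_rot: [0.997, -0.082, 0.0, -0.0]
ft_force: [-0.1, -0.3, -0.7]
width: 0.0096
grip_force: 25.0
```

```bash
cat > st.py <<'E'
from h import *
c=cam('top'); hsv=cv2.cvtColor(c['pixels'],cv2.COLOR_RGB2HSV)
s=r.read_state(); print(s['time'],s['ee_pos'],s['ft_force'])
a=np.radians(80.7);X=np.array([np.cos(a),np.sin(a)]);Y=np.array([-X[1],X[0]]);o=np.array([.4850,.0555])
print('tcp case x,y',(s['ee_pos'][:2]-o)@X*1000,(s['ee_pos'][:2]-o)@Y*1000)
c=cam('wrist'); P=cloud(c); z=P[...,2]; hsv=cv2.cvtColor(c['pixels'],cv2.COLOR_RGB2HSV)
w=(P[...,:2]-o)*1000; x=w@X; y=w@Y
T=(cv2.inRange(hsv,(105,120,30),(125,255,255))>0)&(z>.0375)&(z<.043)&(abs(y)<50)&(x<120)
for lo in (-44,-34,-24,-14,0,14,24,34):
    k=T&(y>lo)&(y<lo+10)
    if k.sum()>10: print('y',lo,k.sum(),'x',x[k].min().round(1),x[k].max().round(1), 'endwall inner',x[k&(x>60)].min().round(1) if (k&(x>60)).any() else None)
E
python3 st.py
```

```text
11.2 [ 0.47552811 -0.00408295  0.03684136] [0.50205915 0.1518847  0.11415297]
tcp case x,y -60.33046331091435 -0.2814471038638747
y -44 2873 x -92.0 76.5 endwall inner 60.1
y -34 2805 x -64.2 76.9 endwall inner 60.1
y -24 136 x 71.2 76.8 endwall inner 71.2
y -14 154 x 70.9 77.2 endwall inner 70.9
y 0 66 x 71.3 75.9 endwall inner 71.3
y 14 22 x 71.1 75.7 endwall inner 71.1
y 24 1029 x -62.7 76.3 endwall inner 60.0
y 34 776 x -67.6 76.5 endwall inner 60.0
```

Emit:
apply_moves --pt "0 0 0 0 -1 0 -1" --pt "0 0 0 0 -2 0 -1" --pt "0 0 0 0 -3 0 -1" --pt "0 0 0 0 -4 0 -1" --pt "0 0 0 0 -5 0 -1" --pt "0 0 0 0 -6 0 -1" --pt "0 0 0 0 -7 0 -1" --pt "0 0 0 0 -8 0 -1" --pt "0 0 0 0 -9 0 -1" --pt "0 0 0 0 -10 0 -1" --pt "0 0 0 0 -11 0 -1" --pt "0 0 0 0 -12 0 -1"

```text
time: 12.25
ee_pos: [0.4774, 0.0067, 0.0369]
eef_rot: [0.997, -0.082, -0.0, 0.001]
ft_force: [-0.7, -6.6, 1.5]
width: 0.0099
grip_force: 25.0
```

```bash
python3 st.py
```

```text
12.3 [0.47742709 0.00670259 0.03689845] [-0.53626342 -4.77079784  2.21536723]
tcp case x,y -49.379812893177004 -0.412483218513747
y -44 2761 x -91.4 76.5 endwall inner 60.1
y -34 2925 x -62.6 76.9 endwall inner 60.0
y -24 126 x 72.0 77.0 endwall inner 72.0
y -14 130 x 71.5 77.3 endwall inner 71.5
y 0 45 x 72.2 76.5 endwall inner 72.2
y 14 19 x 72.3 76.5 endwall inner 72.3
y 24 917 x -56.5 77.2 endwall inner 60.1
y 34 716 x -56.6 76.4 endwall inner 60.2
```

Emit:
apply_moves --pt "0 0 0 0 -0.7 0 -1" --pt "0 0 0 0 -1.4 0 -1" --pt "0 0 0 0 -2.1 0 -1" --pt "0 0 0 0 -2.8 0 -1" --pt "0 0 0 0 -3.5 0 -1" --pt "0 0 0 0 -4 0 -1"

```text
time: 12.85
ee_pos: [0.4781, 0.0102, 0.0369]
eef_rot: [0.997, -0.083, -0.0, 0.001]
ft_force: [-0.8, -6.1, 0.8]
width: 0.0099
grip_force: 25.0
```

```bash
python3 st.py
```

```text
12.9 [0.47806894 0.01025357 0.03691451] [-2.47994656 -6.37236713  1.1516917 ]
tcp case x,y -45.77178487645565 -0.47203935807562
y -44 2799 x -88.6 80.3 endwall inner 60.0
y -34 2893 x -59.0 80.6 endwall inner 60.1
y -24 123 x 75.5 80.3 endwall inner 75.5
y -14 124 x 74.8 80.4 endwall inner 74.8
y 0 40 x 75.5 80.2 endwall inner 75.5
y 14 20 x 75.9 79.7 endwall inner 75.9
y 24 929 x -52.9 80.6 endwall inner 60.0
y 34 681 x -52.9 80.3 endwall inner 60.1
```

Emit:
apply_moves --pt "0 0 0 0 -0.8 0 -1" --pt "0 0 0 0 -1.6 0 -1" --pt "0 0 0 0 -2.4 0 -1" --pt "0 0 0 0 -3.2 0 -1" --pt "0 0 0 0 -4 0 -1" --pt "0 0 0 0 -4.8 0 -1" --pt "0 0 0 0 -5.6 0 -1" --pt "0 0 0 0 -6.4 0 -1" --pt "0 0 0 0 -7.2 0 -1" --pt "0 0 0 0 -8 0 -1"

```text
time: 13.78
ee_pos: [0.4794, 0.018, 0.0369]
eef_rot: [0.997, -0.083, -0.0, 0.001]
ft_force: [-0.9, -6.4, 1.5]
width: 0.0096
grip_force: 25.0
```

```bash
python3 st.py
```

```text
13.8333 [0.47945614 0.01821759 0.03695385] [-1.25668833 -6.04391335  1.99399397]
tcp case x,y -37.688266708049824 -0.5539934588300313
y -44 2869 x -79.8 87.8 endwall inner 60.0
y -34 2827 x -50.3 88.5 endwall inner 60.1
y -24 108 x 83.7 88.0 endwall inner 83.7
y -14 124 x 83.1 88.7 endwall inner 83.1
y 0 39 x 83.8 87.9 endwall inner 83.8
y 14 24 x 83.3 88.3 endwall inner 83.3
y 24 914 x -44.8 88.7 endwall inner 60.0
y 34 693 x -44.9 87.9 endwall inner 60.0
```

Emit:
apply_moves --pt "0 0 0 0 -0.8 0 -1" --pt "0 0 0 0 -1.6 0 -1" --pt "0 0 0 0 -2.4 0 -1" --pt "0 0 0 0 -3.2 0 -1" --pt "0 0 0 0 -4 0 -1" --pt "0 0 0 0 -4.8 0 -1" --pt "0 0 0 0 -5.6 0 -1" --pt "0 0 0 0 -6 0 -1"

```text
time: 14.55
ee_pos: [0.4802, 0.0228, 0.0368]
eef_rot: [0.997, -0.083, -0.0, 0.002]
ft_force: [-2.6, -11.6, 4.0]
width: 0.0095
grip_force: 25.1
```

Emit:
apply_moves --pt "0 0 0 0 -0.4 0 -1" --pt "0 0 0 0 -0.8 0 -1" --pt "0 0 0 0 -1.2 0 -1" --pt "0 0 0 0 -1.5 0 -1"

```text
time: 14.88
ee_pos: [0.4807, 0.0257, 0.037]
eef_rot: [0.997, -0.083, 0.0, 0.001]
ft_force: [-0.6, -5.3, 0.8]
width: 0.0099
grip_force: 25.0
```

```bash
python3 st.py
```

```text
14.9333 [0.4807684  0.02584396 0.03699177] [-0.41958026 -4.68129063  2.60014074]
tcp case x,y -29.950074526996264 -0.6165510641386058
y -44 2840 x -76.5 91.9 endwall inner 60.0
y -34 2829 x -47.1 92.3 endwall inner 60.0
y -24 110 x 87.5 92.2 endwall inner 87.5
y -14 109 x 87.2 92.3 endwall inner 87.2
y 0 36 x 86.9 92.0 endwall inner 86.9
y 14 21 x 86.9 91.5 endwall inner 86.9
y 24 847 x -37.1 92.3 endwall inner 60.0
y 34 595 x -37.1 91.6 endwall inner 60.1
```

Emit:
apply_moves --pt "0 0 0 0 -0.5 0 -1" --pt "0 0 0 0 -1 0 -1" --pt "0 0 0 0 -1.5 0 -1" --pt "0 0 0 0 -2 0 -1" --pt "0 0 0 0 -2.3 0 -1"

```text
time: 15.4
ee_pos: [0.4813, 0.0305, 0.037]
eef_rot: [0.997, -0.082, 0.0, -0.001]
ft_force: [0.0, 1.5, 0.3]
width: 0.01
grip_force: 25.0
```

```bash
python3 st.py
```

```text
15.45 [0.48129111 0.03042852 0.03696308] [ 0.6467295   2.09170656 -0.26565523]
tcp case x,y -25.341305709171767 -0.39150457975113684
y -44 2907 x -76.5 91.8 endwall inner 60.2
y -34 2759 x -47.5 92.1 endwall inner 60.0
y -24 109 x 87.4 91.9 endwall inner 87.4
y -14 103 x 86.9 92.1 endwall inner 86.9
y 0 44 x 87.5 91.6 endwall inner 87.5
y 14 14 x 87.5 91.4 endwall inner 87.5
y 24 753 x -32.6 92.4 endwall inner 61.0
y 34 564 x -32.6 92.2 endwall inner 61.1
```

It has clicked: the force dropped and the ridge is now pulling. I'll release it gently and lift.

Emit:
apply_moves --pt "0 0 0 0 -0.3 0 -0.7" --pt "0 0 0 0 -0.3 0 -0.5" --pt "0 0 0 0 -0.3 0 -0.3" --pt "0 0 0 0 -0.3 0 -0.3" --pt "0 0 0 0 -0.3 0 -0.3" --pt "0 0 0 0 -0.3 -3 -0.3" --pt "0 0 0 0 -0.3 -10 -0.3" --pt "0 0 0 0 -0.3 -22 -0.3" --pt "0 0 0 0 5 -40 -0.3" --pt "0 0 0 -10 20 -65 -0.3" --pt "0 0 0 -20 20 -90 -0.3" --pt "0 0 0 -30 20 -115 -0.3" --pt "0 0 0 -40 20 -130 -0.3" --pt "0 0 0 -40 20 -130 -0.3"

```text
time: 16.67
ee_pos: [0.439, 0.0166, 0.1711]
eef_rot: [0.997, -0.082, 0.003, 0.0]
ft_force: [0.3, 0.7, 0.1]
width: 0.0304
grip_force: 0.0
```

```bash
cat > fin.py <<'E'
from h import *
c=cam('wrist'); save(c,'pics/z.png',None,1.5)
s=r.read_state(); print(s['time'],s['ee_pos'],s['ft_force'],s['width'])
P=cloud(c); z=P[...,2]; hsv=cv2.cvtColor(c['pixels'],cv2.COLOR_RGB2HSV)
a=np.radians(80.7);X=np.array([np.cos(a),np.sin(a)]);Y=np.array([-X[1],X[0]]);o=np.array([.4850,.0555])
w=(P[...,:2]-o)*1000; x=w@X; y=w@Y
near=(abs(y)<50)&(x<120)&(x>-130)
B=near&(z>.042)&(z<.06)&(hsv[...,1]<60)&(abs(y)<25); print('bar',B.sum(),np.percentile(x[B],[2,50,98]),np.percentile(y[B],[2,98]),z[B].max())
W=near&(z>.037)&(z<.043)&(cv2.inRange(hsv,(105,120,30),(125,255,255))>0)
k=W&(abs(y)<22)&(x>70); print('endwall',np.percentile(x[k],[2,50,98]),'top z',np.median(z[W]))
L=near&(z>.029)&(z<.037)&(cv2.inRange(hsv,(95,40,40),(112,200,255))>0)&(abs(y)<25); print('lid',np.percentile(x[L],[1,99]),'z',np.percentile(z[L],[5,50,95]))
for lo in (0,25,60,75): print(lo,np.median(z[L&(x>lo)&(x<lo+12)]))
E
python3 fin.py
```

```text
16.7167 [0.43908428 0.0161692  0.16931799] [-0.08115758  0.25483016 -0.35727871] 0.030670102708401065
bar 431 [-29.89621817 -24.87629301 -19.70771417] [-17.00819139  16.62561334] 0.05248058027123592
endwall [87.91604028 89.59631747 91.57404429] top z 0.04016864599461689
lid [-74.10489515  86.88670904] z [0.02950912 0.03468553 0.03599057]
0 0.034818457783040796
25 0.034953505186687606
60 0.03496213760685257
75 0.034979362630451816
```

View pics/z.png

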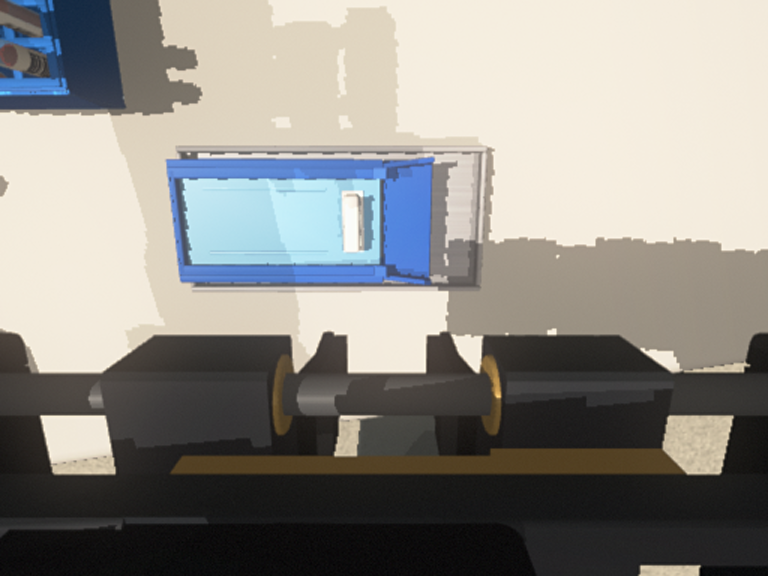

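The lid is home: its nose edge at (187,220) is against the end wall, and the bar at (352,220) measures 112 mm from the wall, as it should. The case stands level in its tray and the gripper is clear.

```bash
python3 -c "
from bench import r
print(r.close_job())"
```

```text
the job is handed in; nothing more can be done
None
```

The lid is fully home in the case, clicked past the ridge with its nose against the end wall; the case stands level in its tray, the lid is released with the gripper clear, and the job was handed in at about 17 s.

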